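# Slide a plate out over the end of its ledge

### The arm

A 6-joint arm with a two-finger parallel gripper is mounted at the origin on a cart in front of the work surface, level with it; the furniture and walls round the work are solid. World frame = base frame: x ahead of the robot, y to its left, z up, the work surface at z = 0. Lengths are in mm, angles in rad, forces in N, time in s.
With the tool pointing down it reaches from about 350 to 875 mm from the base axis. Payload 4.2 kg.
Tool frame: the origin (TCP) lies between the finger pads; the fingertips stand 25 mm ahead of it and the grasp point (between the pads) lies 6 mm ahead of it; z points along the fingers, y is the line along which they close (so a half turn about z gives the same grasp; the last joint's range is limited). The gripper opens to 85 mm and grips with 20 to 120 N. Pads are 22 mm wide; open, the fingers measure 114 mm over their backs; the gripper's body (76 mm by 85 mm) begins 54 mm behind the grasp point. The pads swing forward as they close: fully open they stand 13 mm farther back than shut.
Start: joints at [1.52, 0.385, 0.008, 0, -1.194, -0.259], TCP at [190.51, 595.235, 223.012] pointing down, gripper open.
Joint ranges: [-3.14, 3.14], [-1.21, 2.06], [-1.07, 1.41], [-3.16, 2.05], [-2.99, -0.16], [-3.1, 3.1]. Speed limits (rad/s): [2.79, 2.79, 3.14, 3.14, 3.14, 3.14].

### API

Orientations are given as a unit quaternion [x, y, z, w].
In Python, from bench import read_state, imaging, workorder, nets gives the robot as it stands.
- The arm moves only by the tool apply_moves, never from a script. Its argument "rows" is a list of rows, each an object with "hand": the opening, from -1 (shut) to 1 (fully open); "delta_pos": the shift along the tool's x, y, z in mm, a list of three; "yaw": the turn about the tool's z in rad. A call has 1 to 12 rows; each row is the pose to reach, as a shift and turn from the pose commanded when the call began, along the tool's axes at that moment; what a row does not reach only later rows make up. A row lasts 1/12 s, in which the tool goes at most 41.7 mm and 7.16 degrees, less where a joint would pass 70% of its speed; a pose out of reach is approached as far as the arm can. A call with a gripper value outside its range is refused whole. The fingers move at their own pace and stop on an object; the grip force is fixed at half the most. Time passes only in rows, so rows that repeat a pose let the fingers close. It gives the time, the measured TCP pose, the force, the opening and the grip force at its end, in the units of the state.
- read_state(): the state, without advancing time (a new reading comes with each control period).
- imaging.get_image(name): name is "side" or "top"; returns a dict with "pixels" (384x512x3 uint8, red, green, blue), "fx", "fy", "cx", "cy" (pixels), "xyz" and "rotation" of the camera in the world. Camera axes: x right, y down, z forward; pixel columns grow to the right and rows downward; lengths in mm; the calibration is good to about 2 mm. A picture is of the moment at which its call begins. There is no depth.
- workorder.job_done(): hands the job in; it is judged then, once.
Trained networks look in the newest picture that a camera, given by its name, has taken for a name from the list of things; names that differ only in an ending like _2 or _b are one class to them, and where a whole thing is asked for, a point or a joint stands for the part that bears it (a point fixed in the world has none). Each returns a list of dicts, best first, with "score" (0 to 1); they miss things now and then, are a little off and sometimes report something else, mostly with a low value. They report only what shows in the picture. A call takes as long as a camera call. They do not tell look-alikes from the thing itself.
- nets.find_in(camera, query): "location" ([row, column] in pixels, amid what is visible of it).
- nets.pinpoint(camera, query): "location" ([row, column] in pixels: a listed point, or the origin of a listed thing).
The state is a dict: "clock": time; "joints": joint angles; "joint_vel": joint speeds; "joint_efforts": joint torques, N m; "position": TCP position; "ee_rot": TCP orientation; "contact_force": force on the tool from outside, world axes, zero at the start; "wrist_torque": the same for the moment, N m; "gripper_width": finger opening in mm; "grasp_force": force on a finger pad.
Only numpy, scipy, OpenCV 4.12 (cv2) and the standard library are available. Lean on these libraries where they do the work, as an engineer would, in place of code of your own. Each camera call takes 0.05 s, during which the arm holds its last target. There are 200 camera calls.

### The job

Push the sliding stop at the end of the ledge all the way back so that the way is clear. Then push the flat dark plate along the ledge, without gripping or lifting it, until the white scored line across it lies right over the ledge's open end edge, so that the plate's front part sticks out and can be picked up by its edge later. Leave the plate lying flat on the ledge and square with it, and do not disturb the other things on or round the ledge.

Things in the scene. Friction and masses are not known exactly. Their poses are not given: they have to be found in the camera images.
- ledge: Fixed aluminium ledge on two feet, flat top 50 mm above the bench, turned up to 0.25 rad. Origin on the bench, z up. Long axis y: top from y = -150 mm (open end, at the robot's right) to +250 mm. Front edge (robot's side, no rim) at x = -65 mm. A fence 12 mm high has its inner face at x = +45 mm, y = -108 to +250 mm. Stop-rod housing, 28 mm above the top, at x = 77 to 107 mm, y = -150 to -94 mm.
- ledge_end (a point): Point on the top edge of the ledge's open end (ledge x = 0, y = -150 mm, z = 50 mm); axes parallel to those of ledge, so -y points off the end.
- stop (a joint): Sliding stop, a steel block near the open end: slides along the ledge's +x (away from the robot, out past the fence line) from 0 (in the way) to 0.040 m (fully back, at its limit); starts at 0 to 0.006. Stays where it is left; takes about 3 to 5 N to slide. At 0.040 its front face is 5 mm behind the fence's inner face.
- stop_face (a point): Middle of the front face (looking to ledge -x, to be pushed) of the stop's block: 16 mm wide (y), 20 mm long (x), top 23.5 mm above the ledge top. This point is 12 mm above the ledge top, at ledge y = -122 mm. A 10 mm rod runs back from the block into the housing.
- plate: Loose flat dark steel plate, 92 mm (its x) by 120 mm (its y) by 6 mm thick, 0.13 to 0.25 kg, on the ledge. Origin in the middle of its underside, z up. Its -y edge leads towards the open end; its +y edge is the trailing one. At first square with the ledge within 0.04 rad, far long edge 2 to 15 mm from the fence, leading edge 30 mm or more short of the stop.
- plate_line (a point): Middle of the white scored line across the plate (taken at its underside), 40 mm behind the leading edge and 80 mm ahead of the trailing edge.
- petri_0: Bystander: flat petri dish, 60 mm across and 15 mm high, on the parked (+y) end of the ledge. Origin in the middle of its underside.
- weight_0: Bystander: small brass knob weight, 25 mm across and 26 mm high, on the bench in front of the ledge. Origin in the middle of its underside.
- seal_tin: Bystander: round screw-lid tin, 46 mm across and 20 mm high, on the bench in front of the ledge. Origin in the middle of its underside.
- steel_ring: Bystander: steel ring, 28 mm across and 12 mm high, on the bench beyond the ledge's open end. Origin in the middle of its underside.
- bottle_small: Bystander: small bottle with a screw cap, 38 mm across and 74 mm high, on the bench behind the ledge. Origin in the middle of its underside.
- timer: Bystander: bench timer with a wedge body, 74 x 60 x 21 mm, on the bench behind the ledge. Origin in the middle of its underside.
Not all that is in view belongs to the job. Of the things that look like the plate, the largest one is meant.

How it is judged:
By the outcome, as a careful person would: the job done as asked, in the order asked, and still so for the second after the job is handed in, with the robot touching nothing.
It also fails if it takes over 58 s, if anything falls off the work surface, if the arm or the gripper's body presses on something with over 40 N, if the wrist force passes 120 N, or if a joint passes its speed limit or range.

## Working session

There is one attempt and no reset: what is moved stays moved. The work goes in short steps, Python scripts to look and compute and a tool call to move; the robot and the scene stay as the last step left them, time stands still between calls to the robot, and variables do not carry over. Pictures are saved under pics/ and viewed, at most 10 in all, crops included, and the job is handed in when it is done.

Besides the shell and the picture viewer there is one more tool, called after ">>>" by a JSON object that holds its "name" and its "arguments". apply_moves: Moves the arm, as the interface text tells. Its arguments: {"type":"object","properties":{"rows":{"type":"array"}},"required":["rows"]}

```bash
mkdir -p pics; cat > h.py <<'E'
import numpy as np,cv2
from bench import read_state, imaging, workorder, nets
def ray(im,rc):
    d=np.array([(rc[1]-im['cx'])/im['fx'],(rc[0]-im['cy'])/im['fy'],1.])
    return np.array(im['xyz'],float),R(im)@d
def R(im):
    r=np.array(im['rotation'],float)
    if r.size==9: return r.reshape(3,3)
    from scipy.spatial.transform import Rotation
    return Rotation.from_quat(r).as_matrix()
def onz(im,rc,z):
    o,d=ray(im,rc); return o+d*(z-o[2])/d[2]
def proj(im,p):
    c=R(im).T@(np.array(p,float)-np.array(im['xyz'])); return im['fy']*c[1]/c[2]+im['cy'],im['fx']*c[0]/c[2]+im['cx']
E
python3 - <<'E'
from h import *
np.set_printoptions(precision=1,suppress=True)
s=read_state(); print(s['ee_rot'],s['position'],s['gripper_width'],s['clock'])
Z=dict(ledge=0,ledge_end=50,stop_face=62,plate=50,plate_line=50,petri_0=50,weight_0=0,seal_tin=0,steel_ring=0,bottle_small=0,timer=0)
for c in('top','side'):
    im=imaging.get_image(c); cv2.imwrite(f'pics/{c}0.png',im['pixels'][...,::-1]); print(c,im['xyz'],im['rotation'],im['fx'])
    for n,z in Z.items():
        for r in nets.pinpoint(c,n)[:3]: print(n,round(r['score'],2),np.array(r['location']),onz(im,r['location'],z))
E
```

```text
[ 1.  -0.2 -0.   0. ] [190.3 594.7 221.9] 85.6132338564848 0.0
top [ 369.4  -67.1 1014.5] [-0.7  0.7 -0.1  0.1] 476.5376561384127
ledge 0.26 [140.  247.4] [678.9 -55.1   0. ]
ledge_end 0.75 [190.5 321.9] [ 551.1 -206.3   50. ]
stop_face 0.77 [180.7 304. ] [ 570.2 -169.2   62. ]
plate 0.93 [154.6 143.4] [638.3 162.9  50. ]
plate 0.87 [201.3 252.5] [532.6 -62.8  50. ]
plate 0.76 [270.4 346.5] [ 387.6 -246.5   50. ]
plate_line 0.86 [151.5 146.9] [644.8 155.7  50. ]
plate_line 0.71 [206.8 265.9] [520.4 -90.   50. ]
plate_line 0.7 [276.  353.7] [ 376.2 -260.1   50. ]
petri_0 0.59 [222.8 151.6] [494.1 144.   50. ]
weight_0 0.56 [262.8 215.2] [411.9  19.6   0. ]
seal_tin 0.59 [258.4 273.9] [ 417.7 -104.5    0. ]
steel_ring 0.45 [197.9 368. ] [ 541.4 -311.9    0. ]
bottle_small 0.72 [161.4 200.7] [633.1  48.7   0. ]
timer 0.73 [136.2 244.3] [687.9 -48.4   0. ]
side [ 403.8 -835.4  400.7] [ 0.8 -0.1  0.1 -0.6] 405.8860268132141
ledge 0.86 [240.2 250. ] [538.9 -73.4   0. ]
ledge_end 0.86 [246.5 272.2] [ 557.3 -200.    50. ]
stop_face 0.78 [232.6 270.2] [ 560.7 -167.6   62. ]
plate 0.88 [297.1 178.3] [ 388.1 -326.5   50. ]
plate 0.65 [197.3 274.6] [618.   38.3  50. ]
plate_line 0.68 [298.3 170.6] [ 377.1 -327.5   50. ]
plate_line 0.6 [193.2 277.2] [630.6  64.   50. ]
plate_line 0.59 [221.8 244.8] [525.8 -86.   50. ]
petri_0 0.57 [184.  215.3] [488.5 157.1  50. ]
weight_0 0.7 [226.9 187.5] [410.   16.4   0. ]
seal_tin 0.92 [251.8 192.3] [ 415.6 -102.7    0. ]
steel_ring 0.64 [307.3 281.7] [ 548.3 -311.7    0. ]
bottle_small 0.57 [216.2 278.4] [628.6  38.5   0. ]
bottle_small 0.5 [216.9 245.5] [549.4  48.3   0. ]
timer 0.55 [230.7 309.6] [678.6 -51.6   0. ]
```

View pics/top0.png

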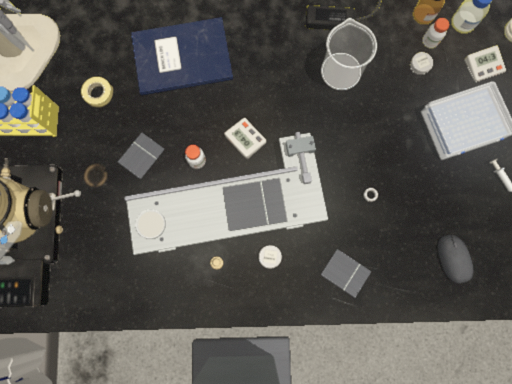

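View pics/side0.png

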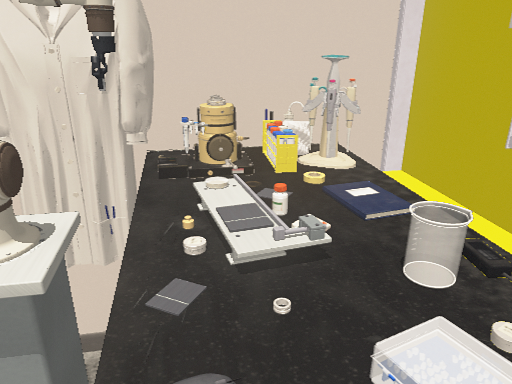

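Three look-alike plates in the top picture: (row 155, col 142) and (272, 346), both small and on the bench, and (204, 254) on the ledge, the largest. That last one fits the description. I'll confirm it in an enlarged crop.

```bash
python3 - <<'E'
from h import *
im=cv2.imread('pics/top0.png'); c=im[125:260,120:335]
c=cv2.resize(c,None,fx=3.7,fy=3.7,interpolation=cv2.INTER_CUBIC); cv2.imwrite('pics/c1.png',c)
E
```

```text
(no output)
```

View pics/c1.png

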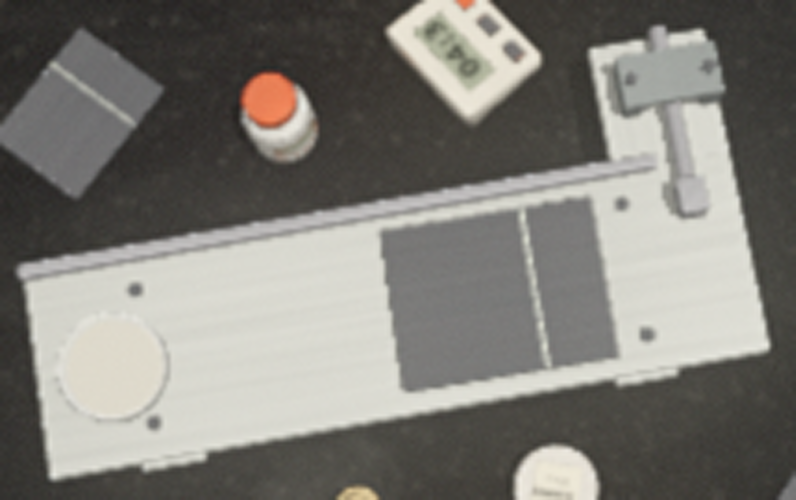

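The crop shows the plate lying on the ledge (crop 500,295), its line at (521,208)–(548,367). The stop block is at (690,195) and the ledge's near open corner at (770,349).

```bash
cat >> h.py <<'E'
def crop2px(u,v,s,ox,oy): return ((v+.5)/s-.5+oy,(u+.5)/s-.5+ox)
E
python3 - <<'E'
from h import *
np.set_printoptions(precision=1,suppress=True)
im=imaging.get_image('top')
w=lambda u,v,z:onz(im,crop2px(u,v,3.7,120,125),z)
A=w(770,349,50);B=w(52,479,50);C=w(705,30,50)
print(A,B,C, np.linalg.norm(A-B), np.linalg.norm(A-C))
ly=(B-A)/np.linalg.norm(B-A); print('theta from near',np.arctan2(-ly[0],ly[1])); lx=(C-A)/np.linalg.norm(C-A); print('theta end',np.arctan2(lx[1],lx[0]))
th=np.arctan2(-ly[0],ly[1])
# fit: near corners ->(-65,-150),(-65,250)
X=np.array([np.cos(th),np.sin(th)]);Y=np.array([-np.sin(th),np.cos(th)])
mid=(A+B)[:2]/2; o=mid+65*X-50*Y; print('origin',o,'end',o-150*Y)
def L(p): d=p[:2]-o; return np.array([d@X,d@Y])
for n,p in dict(c1=(380,231),c2=(592,197),c3=(619,357),c4=(402,391),l1=(521,208),l2=(548,367)).items(): print(n,L(w(*p,56)),w(*p,56))
for n in('stop_face',): print(n,L(onz(im,nets.pinpoint('top',n)[0]['location'],62)))
print('stopface crop',L(w(690,213,62)), 'blocktop corners',[L(w(*p,73.5)) for p in((676,213),(708,213),(703,178),(670,180))])
print('petri',L(onz(im,(222.8,151.6),50)))
for n,p in dict(fn=(655,160),fe=(25,270)).items(): print(n,L(w(*p,62)))
E
```

```text
[ 491.8 -215.    50. ] [431.7 179.3  50. ] [ 675.6 -188.3   50. ] 398.8181677189231 185.73350711649763
theta from near 0.15135338009720356
theta end 0.144001041056432
origin [533.6 -57.5] end [ 556.2 -205.8]
c1 [37.5 50.6] [563.   -1.8  56. ]
c2 [ 35.4 -68.7] [ 578.9 -120.    56. ]
c3 [-55.2 -66.4] [ 489.  -131.4   56. ]
c4 [-52.4  53.6] [473.7 -12.4  56. ]
l1 [ 36.3 -28.7] [573.8 -80.4  56. ]
l2 [-53.7 -27.2] [484.6 -92.4  56. ]
stop_face [  12.6 -123.3]
stopface crop [  15.6 -119.6] blocktop corners [array([  14.8, -110.5]), array([  11.7, -127.6]), array([  31.3, -128.8]), array([  33.4, -110.9])]
petri [ -8.6 205.1]
fn [  48.5 -106.4]
fe [ 49.7 246.1]
```

```bash
cat >> h.py <<'E'
TH=0.150;O=np.array([533.6,-57.5]);LX=np.array([np.cos(TH),np.sin(TH)]);LY=np.array([-np.sin(TH),np.cos(TH)])
def Lw(x,y): return O+x*LX+y*LY
def wL(p): d=np.array(p)[:2]-O; return np.array([d@LX,d@LY])
def ang(q): # world angle of tool x
    from scipy.spatial.transform import Rotation
    m=Rotation.from_quat(q).as_matrix(); return np.arctan2(m[1,0],m[0,0])
def delta(cur,a,tgt):
    d=np.array(tgt,float)-np.array(cur,float); x=np.array([np.cos(a),np.sin(a),0]); y=np.array([np.sin(a),-np.cos(a),0])
    return np.array([d@x,d@y,-d[2]])
E
python3 - <<'E'
from h import *
for i in range(3):
    s=read_state(); print(s['position'],s['ee_rot'])
    imaging.get_image('top')
a=ang(s['ee_rot']); print(a, 'nominal', 1.52-.259)
t=[*Lw(-20,-125),140]; print(t,delta([190.51,595.235,223.012],a,t),'yaw',a-(TH-np.pi/2))
E
```

```text
[190.5062867  595.23034452 222.99714386] [ 9.88030799e-01 -1.54256734e-01  8.72881856e-06  1.54793555e-05]
[190.49688932 595.25624499 223.03319589] [ 9.88031538e-01 -1.54252001e-01  2.51364233e-06 -3.15177556e-05]
[190.50052452 595.22923481 222.98204855] [ 9.88028437e-01 -1.54271862e-01  4.02025552e-06  2.81456375e-05]
-0.30978090027527183 nominal 1.2610000000000001
[np.float64(532.5043450004791), np.float64(-184.08514739147728), 140] [563.29127191 637.96784177  83.012     ] yaw 1.1110154265196248
```

>>> {"name": "apply_moves", "arguments": {"rows": [{"hand":-1,"delta_pos":[281,319,0],"yaw":0.55},{"hand":-1,"delta_pos":[281,319,0],"yaw":0.55},{"hand":-1,"delta_pos":[281,319,0],"yaw":0.55},{"hand":-1,"delta_pos":[281,319,0],"yaw":0.55},{"hand":-1,"delta_pos":[281,319,0],"yaw":0.55},{"hand":-1,"delta_pos":[281,319,0],"yaw":0.55},{"hand":-1,"delta_pos":[281,319,0],"yaw":0.55},{"hand":-1,"delta_pos":[281,319,0],"yaw":0.55},{"hand":-1,"delta_pos":[281,319,0],"yaw":0.55},{"hand":-1,"delta_pos":[281,319,0],"yaw":0.55},{"hand":-1,"delta_pos":[281,319,0],"yaw":0.55},{"hand":-1,"delta_pos":[281,319,0],"yaw":0.55}]}}

```text
clock: 2.45
position: [361.4, 203.6, 223.3]
ee_rot: [0.908, -0.419, 0.0, -0.0]
contact_force: [0.1, -0.2, -0.8]
gripper_width: 0.2
grasp_force: 0.0
```

```bash
cat > w.py <<'E'
import sys
from h import *
np.set_printoptions(precision=2,suppress=True)
s=read_state(); a=ang(s['ee_rot']); p=np.array(s['position']); x,y,z=map(float,sys.argv[1:4])
print(s['clock'],p,'ledge',wL(p),'a',a-(TH-np.pi/2),'F',np.array(s['contact_force']),s['gripper_width'])
print('delta',delta(p,a,[*Lw(x,y),z]))
E
python3 w.py -20 -125 160
```

```text
2.45 [361.44 203.59 223.33] ledge [-131.21  283.89] a 0.5565864395408064 F [ 0.06 -0.18 -0.83] 0.20365116054242655
delta [405.93 121.58  63.33]
```

>>> {"name": "apply_moves", "arguments": {"rows": [{"hand":-1,"delta_pos":[406,121.5,63],"yaw":0.5566},{"hand":-1,"delta_pos":[406,121.5,63],"yaw":0.5566},{"hand":-1,"delta_pos":[406,121.5,63],"yaw":0.5566},{"hand":-1,"delta_pos":[406,121.5,63],"yaw":0.5566},{"hand":-1,"delta_pos":[406,121.5,63],"yaw":0.5566},{"hand":-1,"delta_pos":[406,121.5,63],"yaw":0.5566},{"hand":-1,"delta_pos":[406,121.5,63],"yaw":0.5566},{"hand":-1,"delta_pos":[406,121.5,63],"yaw":0.5566},{"hand":-1,"delta_pos":[406,121.5,63],"yaw":0.5566},{"hand":-1,"delta_pos":[406,121.5,63],"yaw":0.5566},{"hand":-1,"delta_pos":[406,121.5,63],"yaw":0.5566},{"hand":-1,"delta_pos":[406,121.5,63],"yaw":0.5566}]}}

```text
clock: 3.45
position: [535.1, -182.7, 158.4]
ee_rot: [0.759, -0.652, -0.001, 0.001]
contact_force: [0.1, 0.3, -1.2]
gripper_width: -0.3
grasp_force: 0.0
```

```bash
python3 w.py -22 -125 84; python3 - <<'E'
from h import *
im=imaging.get_image('side'); c=im['pixels'][190:270,210:340,::-1]
cv2.imwrite('pics/s1.png',cv2.resize(c,None,fx=6,fy=6,interpolation=cv2.INTER_CUBIC))
E
```

```text
3.45 [ 535.11 -182.66  158.37] ledge [ -17.21 -123.98] a 0.0016135616622281468 F [ 0.1   0.32 -1.22] -0.28056134233793245
delta [ 1.01  4.79 74.37]
```

View pics/s1.png

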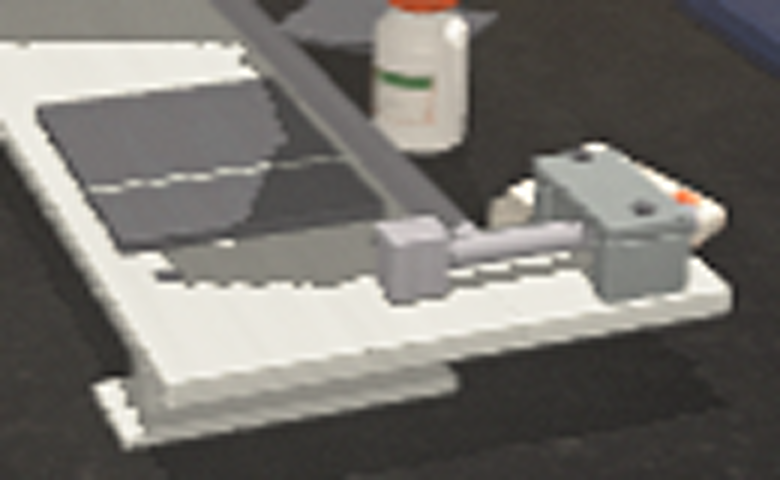

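The side crop shows the stop block still in the way at (405,260), with the plate behind it. The gripper is above the crop. Next I go down in front of the stop face.

>>> {"name": "apply_moves", "arguments": {"rows": [{"hand":-1,"delta_pos":[1,4.8,20],"yaw":0.0016},{"hand":-1,"delta_pos":[1,4.8,40],"yaw":0.0016},{"hand":-1,"delta_pos":[1,4.8,60],"yaw":0.0016},{"hand":-1,"delta_pos":[1,4.8,70],"yaw":0.0016},{"hand":-1,"delta_pos":[1,4.8,76],"yaw":0.0016},{"hand":-1,"delta_pos":[1,4.8,76],"yaw":0.0016},{"hand":-1,"delta_pos":[1,4.8,76],"yaw":0.0016},{"hand":-1,"delta_pos":[1,4.8,76],"yaw":0.0016}]}}

```text
clock: 4.17
position: [530.2, -182.6, 85.3]
ee_rot: [0.759, -0.651, 0.001, -0.001]
contact_force: [0.2, -1.0, 0.4]
gripper_width: 0.0
grasp_force: 0.0
```

```bash
python3 w.py 25 -125 82; python3 - <<'E'
from h import *
im=imaging.get_image('side'); c=im['pixels'][170:270,210:340,::-1]
cv2.imwrite('pics/s2.png',cv2.resize(c,None,fx=6,fy=6,interpolation=cv2.INTER_CUBIC))
E
```

```text
4.1667 [ 530.19 -182.58   85.29] ledge [ -22.06 -123.16] a 0.0037403709421568454 F [ 0.21 -0.97  0.38] 0.009398753830633613
delta [  2.01 -47.06   3.29]
```

View pics/s2.png

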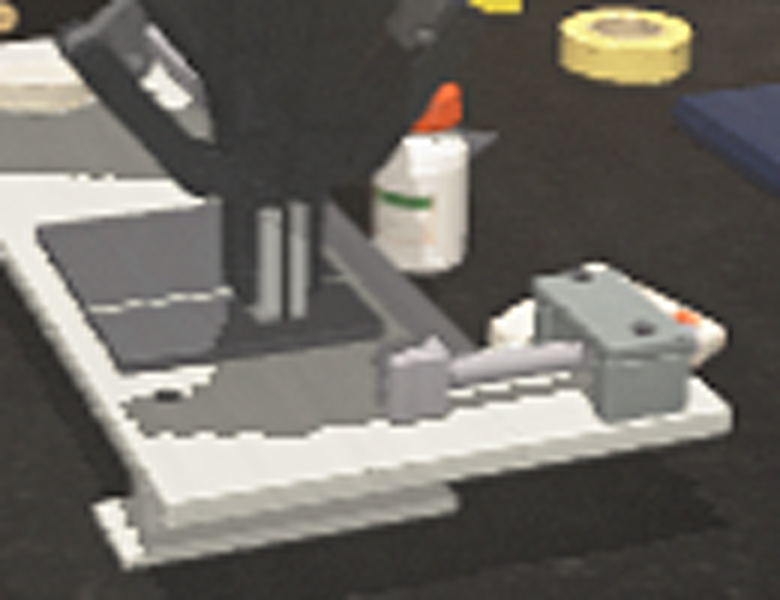

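The gripper is down near the stop. The grey pads end at crop (280,320), and the block is at (410,385). I'll check that against the expected tip height.

```bash
python3 w.py 0 -125 82; python3 - <<'E'
from h import *
im=imaging.get_image('side'); p=read_state()['position']
for z in (25,15,6,0): 
    r,c=proj(im,[p[0],p[1],p[2]-z]); print(z,(c-210)*6,(r-170)*6)
r,c=proj(im,[*Lw(0,-150),50]);print('end',(c-210)*6,(r-170)*6)
E
```

```text
4.2167 [ 530.1  -182.75   85.3 ] ledge [ -22.18 -123.32] a 0.0033587615828247763 F [1.05 0.01 0.74] 0.29928118627719
delta [  1.76 -22.18   3.3 ]
25 273.8468840759901 410.63096310715264
15 274.02885706973024 381.18550294717323
6 274.19418289585576 354.43375849026205
0 274.30522616318274 336.465597188352
end 373.28415429279255 468.4996326573702
```

```bash
python3 - <<'E'
from h import *
a=imaging.get_image('side')['pixels'][150:270,190:320,::-1]
im=imaging.get_image('top'); b=im['pixels'][130:250,220:350,::-1]
p=read_state()['position']
for z in (25,0,-60): 
    r,c=proj(im,[p[0],p[1],p[2]-z]); print(z,(c-220)*3+390,(r-130)*3)
cv2.imwrite('pics/s3.png',cv2.resize(np.hstack([a,b]),None,fx=3,fy=3,interpolation=cv2.INTER_CUBIC))
E
```

```text
25 664.9069350939533 210.83167189185488
0 669.1855612112448 204.43400335822676
-60 680.4242672507913 187.62918937896296
```

View pics/s3.png

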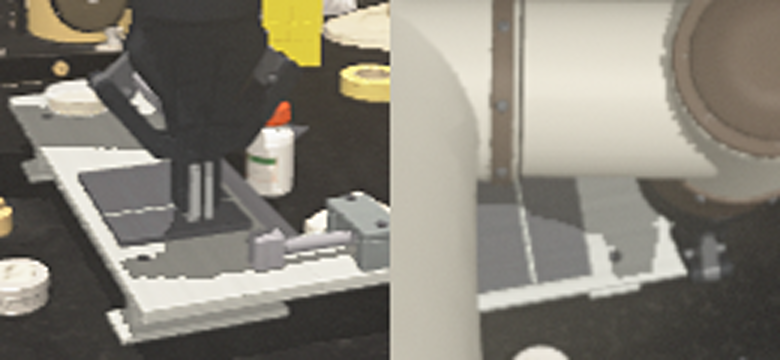

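```bash
python3 - <<'E'
from h import *
im=imaging.get_image('side')
for z in (25,12,0,-48,-54): print(z,proj(im,[190.5,595.2,223-z]))
s=read_state(); print(np.array(s['joints']), s['contact_force'], s['wrist_torque'], s['joint_efforts'])
a=cv2.imread('pics/side0.png').astype(int)[40:110,85:120].sum(2)
for r in a[::2]: print(''.join('#' if v<150 else '+' if v<300 else '.' for v in r))
E
```

```text
25 (np.float64(103.46519556670505), np.float64(111.13274637356827))
12 (np.float64(99.45863368195205), np.float64(110.63967316941358))
0 (np.float64(95.73484540324814), np.float64(110.1813998989665))
-48 (np.float64(80.59066245689205), np.float64(108.31765960879864))
-54 (np.float64(78.66910763751146), np.float64(108.08118074761933))
[-4.34958923e-02  4.14471147e-01 -3.33947378e-01  6.36961916e-05
 -8.21153423e-01  1.96079893e-01] [0.31937318 0.41576907 0.13031693] [-0.05406293 -0.02776581 -0.01233357] [ 5.18632843e-02 -3.67369401e+01  1.48985070e+01  3.30765456e+00
  3.17968457e-03 -3.25256970e-04]
.......#++++#+#++++++++######......
.......#+++++++++++#++#######......
........#++++++++++++++#######.....
........##+++++++++++#++######.....
.........#++++++++++++#+######.....
..........#++++++++++++#+#####.....
...........##++++########..........
............+++++##................
......++....++#+++#................
......#++.+++##++###...............
......#++..+++######...............
.......#++++++#..###...............
.......#++++++#...###..............
.......+++++++#....#++.............
.......###...+#++++++#.............
.......###..++###+++##.............
.......###+++++######..............
.......#+++++++####................
..........#########................
............####+++................
.............####+.................
.............####+.................
.............####+.................
.............#####+................
..............####+................
...................................
...................................
...................................
...................................
...................................
...................................
...................................
...................................
...................................
...................................
```

```bash
python3 - <<'E'
from h import *
im=imaging.get_image('side')
b=onz(im,(216.2,278.4),0); print('bottle top proj',proj(im,[*b[:2],74]),'seen ~ (184,281)')
print('housing top corner z78', [proj(im,[*Lw(x,y),78]) for x,y in((77,-150),(107,-150))], 'blk top', [proj(im,[*Lw(12,-130),z]) for z in (50,73.5)])
a=im['pixels'][200:250,240:275].astype(int).sum(2)
for r in a: print(' '.join('%3d'%v for v in r[::2]))
print(im['xyz'],R(im))
E
```

```text
bottle top proj (np.float64(187.5257617619317), np.float64(279.2182917898052)) seen ~ (184,281)
housing top corner z78 [(np.float64(228.06187708973025), np.float64(311.60243115607267)), (np.float64(225.80891723718577), np.float64(326.1491279961732))] blk top [(np.float64(242.17184182433238), np.float64(274.2751139436476)), (np.float64(230.7391398838813), np.float64(274.56213398516735))]
176 195 189 189 182 185 178 177 171 173 180 178 177 176 172 171 379 541
152 182 185 184 186 188 180 183 174 172 176 180 170 148 145 172 271 505
493 146 165 174 189 184 184 187 165 168 173 174 186 141 143 138 257 265
700 567 411 287 191 179 189 182 160 167 162 171 286 138 142 140 309 296
575 428 352 307 177 179 175 216 146 346 276 168 348 199 143 138 341 499
359 338 343 301 180 185 204 400 227 349 372 165 357 305 138 144 353 525
342 345 347 305 167 187 231 471 296 340 377 163 348 343 196 143 353 502
347 349 356 305 178 186 236 494 343 343 368 167 341 351 302 138 341 498
342 344 354 306 173 188 236 451 342 364 365 171 340 336 345 190 325 519
347 347 350 312 173 184 236 450 338 393 363 162 336 333 348 29
[... 2351 characters left out ...]
77 375 709 702 691 688 695 692 692
703 702 697 703 701 696 700 706 701 699 700 700 697 691 682 687 690 686
697 694 695 695 695 685 693 695 695 694 693 692 695 695 683 684 694 686
694 691 691 689 690 683 687 691 692 688 691 689 694 696 687 681 690 690
690 691 689 687 690 689 683 690 690 688 689 690 690 694 694 685 686 696
687 692 693 691 689 693 684 689 690 687 686 690 693 696 697 694 698 709
685 692 693 690 688 693 686 688 691 689 689 692 696 710 718 624 544 535
684 692 695 691 689 689 690 683 695 696 704 708 655 554 553 547 526 517
[ 403.82370184 -835.44133131  400.70458368] [[ 0.98212777 -0.06354092  0.17716545]
 [-0.1881204  -0.36130187  0.91327524]
 [ 0.00597986 -0.93028141 -0.36679794]]
```

The pictures put the fingertips about 30 mm higher than the nominal geometry does. I'll descend a little at a time, checking the force and the image.

>>> {"name": "apply_moves", "arguments": {"rows": [{"hand":-1,"delta_pos":[0,0,4],"yaw":0},{"hand":-1,"delta_pos":[0,0,8],"yaw":0},{"hand":-1,"delta_pos":[0,0,8],"yaw":0},{"hand":-1,"delta_pos":[0,0,8],"yaw":0}]}}

```text
clock: 4.8
position: [528.8, -182.9, 75.4]
ee_rot: [0.759, -0.651, -0.001, 0.0]
contact_force: [-0.2, -0.8, 0.1]
gripper_width: -0.1
grasp_force: 0.0
```

```bash
python3 w.py -22 -125 82; python3 - <<'E'
from h import *
im=imaging.get_image('side'); p=read_state()['position']
a=im['pixels'][200:250,240:275].astype(int).sum(2)
print(a[18:45,14],proj(im,[p[0],p[1],p[2]]),proj(im,[p[0],p[1],p[2]-25]))
E
```

```text
4.8 [ 528.77 -182.93   75.43] ledge [ -23.52 -123.3 ] a 0.002688353513149666 F [-0.17 -0.81  0.05] -0.09379982655545004
delta [ 1.71 -1.52 -6.57]
[493 491 492 493 493 490 496 495 497 463 338 368 400 407 403 405 398 394
 402 398 401 407 407 404 393 644 700] (np.float64(230.86871629171085), np.float64(255.19327029741018)) (np.float64(243.11759816832006), np.float64(255.12364860824854))
```

>>> {"name": "apply_moves", "arguments": {"rows": [{"hand":-1,"delta_pos":[0,0,2],"yaw":0},{"hand":-1,"delta_pos":[0,0,4],"yaw":0},{"hand":-1,"delta_pos":[0,0,4],"yaw":0}]}}

```text
clock: 5.1
position: [528.9, -182.8, 71.5]
ee_rot: [0.759, -0.651, -0.0, 0.0]
contact_force: [-0.2, 0.1, -0.1]
gripper_width: 0.0
grasp_force: 0.0
```

```bash
python3 w.py -22 -125 57; python3 - <<'E'
from h import *
im=imaging.get_image('side'); p=read_state()['position']
a=im['pixels'][200:250,240:275].astype(int).sum(2)
print(a[18:45,14])
E
```

```text
5.1 [ 528.88 -182.83   71.55] ledge [ -23.39 -123.22] a 0.002719673125271882 F [-0.16  0.12 -0.08] 0.005581334450835306
delta [ 1.78 -1.39 14.55]
[494 492 487 490 492 492 489 494 495 494 494 450 393 405 402 403 396 396
 399 399 405 405 407 406 396 379 702]
```

>>> {"name": "apply_moves", "arguments": {"rows": [{"hand":-1,"delta_pos":[1.8,-1,4],"yaw":0.0027},{"hand":-1,"delta_pos":[1.8,-1,8],"yaw":0.0027},{"hand":-1,"delta_pos":[1.8,-1,12],"yaw":0.0027},{"hand":-1,"delta_pos":[1.8,-1,16],"yaw":0.0027},{"hand":-1,"delta_pos":[1.8,-1,20],"yaw":0.0027},{"hand":-1,"delta_pos":[1.8,-1,20],"yaw":0.0027},{"hand":-1,"delta_pos":[1.8,-1,20],"yaw":0.0027}]}}

```text
clock: 5.73
position: [530.2, -184.5, 51.6]
ee_rot: [0.758, -0.652, -0.0, 0.0]
contact_force: [-0.0, 0.3, -0.4]
gripper_width: -0.1
grasp_force: 0.0
```

```bash
python3 w.py 34 -125 51.5; python3 - <<'E'
from h import *
im=imaging.get_image('side'); c=im['pixels'][190:260,225:335,::-1]
cv2.imwrite('pics/s4.png',cv2.resize(c,None,fx=7,fy=7,interpolation=cv2.INTER_CUBIC))
E
```

```text
5.7333 [ 530.22 -184.52   51.61] ledge [ -22.32 -125.09] a 0.00018628801571440867 F [-0.    0.28 -0.36] -0.08724230008331556
delta [ -0.08 -56.32   0.11]
```

View pics/s4.png

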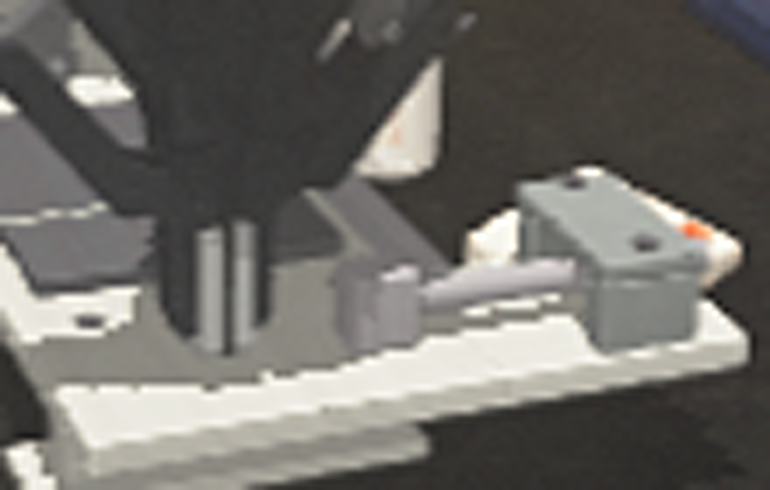

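The fingertips are at crop (225,350), just above the ledge, and about 18 mm short of the block face at (340,310). Time to push the stop.

>>> {"name": "apply_moves", "arguments": {"rows": [{"hand":-1,"delta_pos":[0,-8,0],"yaw":0},{"hand":-1,"delta_pos":[0,-14,0],"yaw":0},{"hand":-1,"delta_pos":[0,-18,0],"yaw":0},{"hand":-1,"delta_pos":[0,-22,0],"yaw":0},{"hand":-1,"delta_pos":[0,-26,0],"yaw":0},{"hand":-1,"delta_pos":[0,-30,0],"yaw":0},{"hand":-1,"delta_pos":[0,-34,0],"yaw":0},{"hand":-1,"delta_pos":[0,-38,0],"yaw":0},{"hand":-1,"delta_pos":[0,-42,0],"yaw":0},{"hand":-1,"delta_pos":[0,-46,0],"yaw":0},{"hand":-1,"delta_pos":[0,-49,0],"yaw":0},{"hand":-1,"delta_pos":[0,-49,0],"yaw":0}]}}

```text
clock: 6.78
position: [579.8, -177.0, 51.9]
ee_rot: [0.758, -0.652, 0.0, -0.0]
contact_force: [-0.9, 0.5, -0.2]
gripper_width: -0.0
grasp_force: 0.6
```

>>> {"name": "apply_moves", "arguments": {"rows": [{"hand":-1,"delta_pos":[0,-2,0],"yaw":0},{"hand":-1,"delta_pos":[0,-4,0],"yaw":0},{"hand":-1,"delta_pos":[0,-5,0],"yaw":0},{"hand":-1,"delta_pos":[0,-5,0],"yaw":0}]}}

```text
clock: 7.12
position: [584.1, -176.4, 52.0]
ee_rot: [0.758, -0.652, 0.0, -0.0]
contact_force: [-1.9, -0.1, 1.2]
gripper_width: -0.1
grasp_force: 1.0
```

```bash
python3 w.py 36 -125 51.5
```

```text
7.1167 [ 584.06 -176.38   51.95] ledge [  32.13 -125.08] a 0.0001735374524725053 F [-1.95 -0.11  1.19] -0.10792199708197227
delta [-0.08 -3.87  0.45]
```

>>> {"name": "apply_moves", "arguments": {"rows": [{"hand":-1,"delta_pos":[0,-1,0],"yaw":0},{"hand":-1,"delta_pos":[0,-2,0],"yaw":0},{"hand":-1,"delta_pos":[0,-3,0],"yaw":0}]}}

```text
clock: 7.37
position: [586.7, -176.0, 51.9]
ee_rot: [0.758, -0.652, -0.0, 0.0]
contact_force: [-2.4, 0.7, 0.6]
gripper_width: 0.3
grasp_force: 1.3
```

>>> {"name": "apply_moves", "arguments": {"rows": [{"hand":-1,"delta_pos":[0,-1,0],"yaw":0},{"hand":-1,"delta_pos":[0,-2,0],"yaw":0},{"hand":-1,"delta_pos":[0,-2,0],"yaw":0}]}}

```text
clock: 7.62
position: [589.0, -175.6, 51.9]
ee_rot: [0.758, -0.652, 0.0, -0.0]
contact_force: [-1.9, 0.1, 0.3]
gripper_width: -0.1
grasp_force: 1.1
```

```bash
python3 w.py 36 -125 51.5; python3 - <<'E'
from h import *
im=imaging.get_image('side'); c=im['pixels'][190:260,225:335,::-1]
cv2.imwrite('pics/s5.png',cv2.resize(c,None,fx=7,fy=7,interpolation=cv2.INTER_CUBIC))
E
```

```text
7.6167 [ 588.98 -175.65   51.94] ledge [  37.1 -125.1] a 9.400762737454826e-05 F [-1.95  0.14  0.26] -0.06195136361675716
delta [-0.1   1.1   0.44]
```

View pics/s5.png

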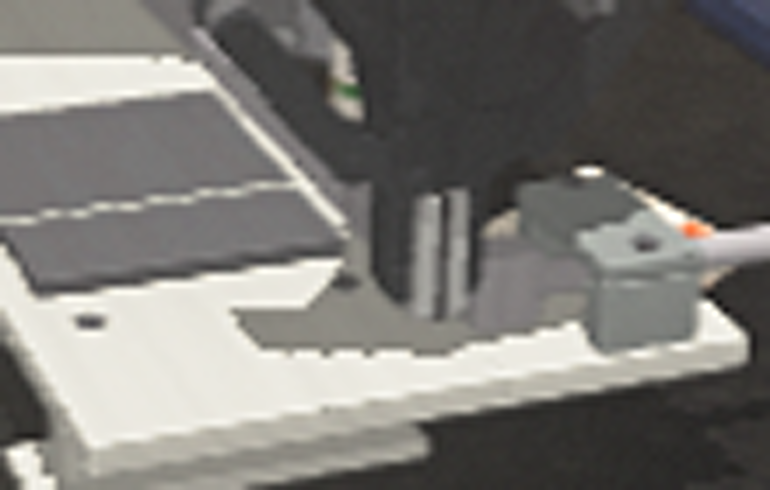

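The stop block is now at crop (510,285), touching the finger, with its rod out through the back of the housing. I'll push on until the limit is felt.

>>> {"name": "apply_moves", "arguments": {"rows": [{"hand":-1,"delta_pos":[0,-1,0],"yaw":0},{"hand":-1,"delta_pos":[0,-2,0],"yaw":0},{"hand":-1,"delta_pos":[0,-2,0],"yaw":0}]}}

```text
clock: 7.92
position: [589.5, -175.5, 51.9]
ee_rot: [0.758, -0.652, -0.001, 0.001]
contact_force: [-4.7, -0.5, 2.0]
gripper_width: 0.1
grasp_force: 2.6
```

>>> {"name": "apply_moves", "arguments": {"rows": [{"hand":-1,"delta_pos":[0,-1,0],"yaw":0},{"hand":-1,"delta_pos":[0,-2,0],"yaw":0},{"hand":-1,"delta_pos":[0,-2,0],"yaw":0}]}}

```text
clock: 8.17
position: [589.5, -175.5, 51.8]
ee_rot: [0.758, -0.652, -0.003, 0.002]
contact_force: [-8.9, -0.8, 5.1]
gripper_width: -0.1
grasp_force: 4.5
```

>>> {"name": "apply_moves", "arguments": {"rows": [{"hand":-1,"delta_pos":[0,-1,0],"yaw":0},{"hand":-1,"delta_pos":[0,-2,0],"yaw":0},{"hand":-1,"delta_pos":[0,-2,0],"yaw":0}]}}

```text
clock: 8.42
position: [589.6, -175.4, 51.8]
ee_rot: [0.758, -0.652, -0.004, 0.004]
contact_force: [-12.2, -1.7, 7.6]
gripper_width: -0.2
grasp_force: 6.3
```

>>> {"name": "apply_moves", "arguments": {"rows": [{"hand":-1,"delta_pos":[0,10,0],"yaw":0},{"hand":-1,"delta_pos":[0,30,0],"yaw":0},{"hand":-1,"delta_pos":[0,40,-20],"yaw":0},{"hand":-1,"delta_pos":[0,50,-50],"yaw":0},{"hand":-1,"delta_pos":[0,50,-80],"yaw":0},{"hand":-1,"delta_pos":[0,50,-80],"yaw":0},{"hand":-1,"delta_pos":[0,50,-80],"yaw":0}]}}

```text
clock: 9.0
position: [548.0, -182.4, 134.9]
ee_rot: [0.758, -0.652, 0.004, -0.003]
contact_force: [0.0, -0.3, -0.9]
gripper_width: 0.1
grasp_force: 0.0
```

```bash
python3 w.py -9 95 130
```

```text
9.0 [ 548.04 -182.37  134.95] ledge [  -4.39 -125.63] a 0.0005026715663161152 F [ 0.   -0.34 -0.89] 0.053350019266415145
delta [-220.63    4.5     4.95]
```

>>> {"name": "apply_moves", "arguments": {"rows": [{"hand":0.41,"delta_pos":[-220,4.5,5],"yaw":0},{"hand":0.41,"delta_pos":[-220,4.5,5],"yaw":0},{"hand":0.41,"delta_pos":[-220,4.5,5],"yaw":0},{"hand":0.41,"delta_pos":[-220,4.5,5],"yaw":0},{"hand":0.41,"delta_pos":[-220,4.5,5],"yaw":0},{"hand":0.41,"delta_pos":[-220,4.5,5],"yaw":0},{"hand":0.41,"delta_pos":[-220,4.5,5],"yaw":0},{"hand":0.41,"delta_pos":[-220,4.5,5],"yaw":0},{"hand":0.41,"delta_pos":[-220,4.5,5],"yaw":0},{"hand":0.41,"delta_pos":[-220,4.5,5],"yaw":0}]}}

```text
clock: 9.83
position: [508.1, 33.5, 126.7]
ee_rot: [0.758, -0.653, -0.0, 0.0]
contact_force: [-0.4, -0.2, -0.8]
gripper_width: 60.1
grasp_force: 0.0
```

```bash
python3 w.py -9 92 60
```

```text
9.8333 [508.13  33.5  126.65] ledge [-11.59  93.78] a -0.001754803305703323 F [-0.39 -0.16 -0.81] 60.062746596105896
delta [ 1.78 -2.59 66.65]
```

>>> {"name": "apply_moves", "arguments": {"rows": [{"hand":0.41,"delta_pos":[1.8,-2.6,25],"yaw":-0.0018},{"hand":0.41,"delta_pos":[1.8,-2.6,45],"yaw":-0.0018},{"hand":0.41,"delta_pos":[1.8,-2.6,58],"yaw":-0.0018},{"hand":0.41,"delta_pos":[1.8,-2.6,66],"yaw":-0.0018},{"hand":0.41,"delta_pos":[1.8,-2.6,66],"yaw":-0.0018},{"hand":0.41,"delta_pos":[1.8,-2.6,66],"yaw":-0.0018},{"hand":0.41,"delta_pos":[1.8,-2.6,66],"yaw":-0.0018}]}}

```text
clock: 10.42
position: [511.6, 33.0, 61.9]
ee_rot: [0.759, -0.652, 0.001, -0.001]
contact_force: [-0.6, 1.1, -0.7]
gripper_width: 60.1
grasp_force: 0.0
```

```bash
python3 w.py -9 92 60;python3 - <<'E'
from h import *
im=imaging.get_image('side'); p=read_state()['position']
c=im['pixels'][150:250,190:310,::-1]
cv2.imwrite('pics/s6.png',cv2.resize(c,None,fx=6,fy=6,interpolation=cv2.INTER_CUBIC))
for z in(50,56,60,70,80):
  print(z,[((proj(im,[*Lw(x,92),z])[1]-190)*6,(proj(im,[*Lw(x,92),z])[0]-150)*6) for x in(-39,21)])
E
```

```text
10.4167 [511.63  32.97  61.85] ledge [-8.2  92.74] a 0.001394817382831759 F [-0.58  1.13 -0.69] 60.08849200726192
delta [0.74 0.8  1.85]
50 [(np.float64(165.5733401481706), np.float64(316.3745132991053)), (np.float64(315.2778369288881), np.float64(297.9034446630188))]
56 [(np.float64(165.11919105127595), np.float64(301.7917922021399)), (np.float64(315.1805282320975), np.float64(283.5657214371376))]
60 [(np.float64(164.81522689497973), np.float64(292.03150742991534)), (np.float64(315.11540413361564), np.float64(273.97016286774635))]
70 [(np.float64(164.0510898642151), np.float64(267.4950781477771)), (np.float64(314.9517063095199), np.float64(249.85048834766195))]
80 [(np.float64(163.28085697436973), np.float64(242.7629109165132)), (np.float64(314.78672862073705), np.float64(225.5422351470172))]
```

View pics/s6.png

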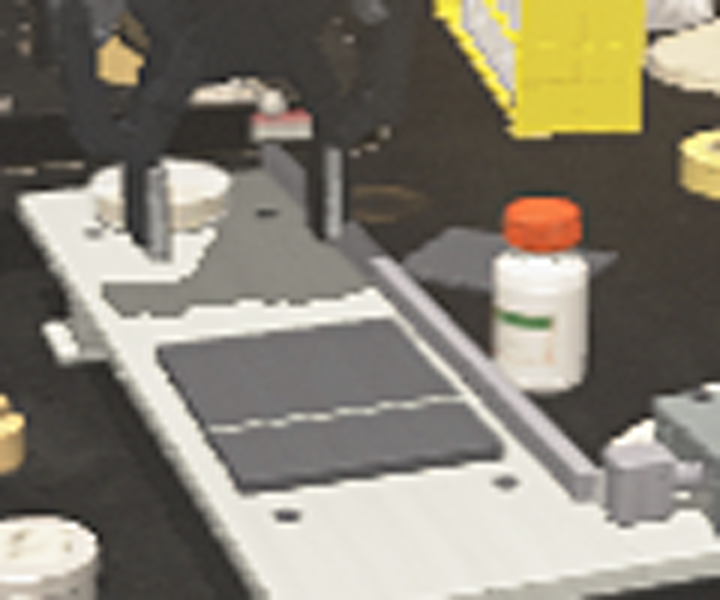

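The open fingertips are at crop (160,262) and (328,240), still about 22 mm above the ledge and behind the plate's trailing edge. The stop is back at (640,480). I'll lower the fingers until they just feel the ledge top.

>>> {"name": "apply_moves", "arguments": {"rows": [{"hand":0.41,"delta_pos":[0,0,6],"yaw":0.0014},{"hand":0.41,"delta_pos":[0,0,12],"yaw":0.0014},{"hand":0.41,"delta_pos":[0,0,17],"yaw":0.0014},{"hand":0.41,"delta_pos":[0,0,17],"yaw":0.0014},{"hand":0.41,"delta_pos":[0,0,17],"yaw":0.0014}]}}

```text
clock: 10.88
position: [510.4, 33.1, 43.5]
ee_rot: [0.758, -0.652, -0.0, 0.001]
contact_force: [-0.3, -0.4, 0.2]
gripper_width: 59.9
grasp_force: 0.0
```

>>> {"name": "apply_moves", "arguments": {"rows": [{"hand":0.41,"delta_pos":[0,0,1.5],"yaw":0},{"hand":0.41,"delta_pos":[0,0,1.5],"yaw":0},{"hand":0.41,"delta_pos":[0,0,1.5],"yaw":0}]}}

```text
clock: 11.13
position: [510.8, 33.2, 42.6]
ee_rot: [0.758, -0.652, 0.0, -0.0]
contact_force: [-0.5, 0.4, 0.2]
gripper_width: 60.6
grasp_force: 0.0
```

>>> {"name": "apply_moves", "arguments": {"rows": [{"hand":0.41,"delta_pos":[0,0,1.5],"yaw":0},{"hand":0.41,"delta_pos":[0,0,1.5],"yaw":0},{"hand":0.41,"delta_pos":[0,0,1.5],"yaw":0}]}}

```text
clock: 11.38
position: [510.8, 33.2, 41.0]
ee_rot: [0.758, -0.652, -0.0, 0.0]
contact_force: [0.9, 0.2, -0.4]
gripper_width: 60.2
grasp_force: 0.0
```

>>> {"name": "apply_moves", "arguments": {"rows": [{"hand":0.41,"delta_pos":[0,0,1.5],"yaw":0},{"hand":0.41,"delta_pos":[0,0,1.5],"yaw":0},{"hand":0.41,"delta_pos":[0,0,1.5],"yaw":0}]}}

```text
clock: 11.63
position: [510.7, 33.2, 39.4]
ee_rot: [0.758, -0.652, -0.0, 0.0]
contact_force: [-0.1, -0.2, 0.1]
gripper_width: 60.2
grasp_force: 0.0
```

>>> {"name": "apply_moves", "arguments": {"rows": [{"hand":0.41,"delta_pos":[0,0,1.5],"yaw":0},{"hand":0.41,"delta_pos":[0,0,1.5],"yaw":0},{"hand":0.41,"delta_pos":[0,0,1.5],"yaw":0}]}}

```text
clock: 11.88
position: [510.7, 33.1, 37.9]
ee_rot: [0.758, -0.652, -0.0, 0.0]
contact_force: [0.8, -0.3, 0.4]
gripper_width: 60.4
grasp_force: 0.0
```

>>> {"name": "apply_moves", "arguments": {"rows": [{"hand":0.41,"delta_pos":[0,0,1],"yaw":0},{"hand":0.41,"delta_pos":[0,0,1],"yaw":0},{"hand":0.41,"delta_pos":[0,0,1],"yaw":0}]}}

```text
clock: 12.13
position: [510.7, 33.2, 37.0]
ee_rot: [0.758, -0.652, -0.0, 0.0]
contact_force: [-0.3, 0.4, -0.3]
gripper_width: 60.5
grasp_force: 0.0
```

>>> {"name": "apply_moves", "arguments": {"rows": [{"hand":0.41,"delta_pos":[0,0,1],"yaw":0},{"hand":0.41,"delta_pos":[0,0,1],"yaw":0},{"hand":0.41,"delta_pos":[0,0,1],"yaw":0}]}}

```text
clock: 12.38
position: [510.9, 33.2, 36.7]
ee_rot: [0.758, -0.652, 0.0, -0.0]
contact_force: [-1.7, 0.3, 4.5]
gripper_width: 60.4
grasp_force: 2.7
```

```bash
python3 w.py -9 70 37; python3 - <<'E'
from h import *
im=imaging.get_image('side'); 
a=im['pixels'].astype(int).sum(2)
# left pad column near ledge x=-38
print(a[190:206,208:222])
for z in (50,54): print(proj(im,[*Lw(-39,92),z]))
E
```

```text
12.3833 [510.91  33.19  36.66] ledge [-8.88 93.06] a 0.0008233304338385317 F [-1.75  0.33  4.52] 60.44891212233488
delta [23.06  0.14 -0.34]
[[700 655 357 154 174 168 276 437 448 466 644 698 690 693]
 [694 679 490 146 181 177 274 434 451 398 568 699 691 694]
 [694 679 498 143 182 164 290 450 453 392 562 698 695 704]
 [694 681 495 141 179 163 270 431 454 393 562 700 695 650]
 [697 681 495 143 170 163 267 430 458 398 564 705 704 654]
 [693 682 498 149 184 174 262 417 457 396 566 708 646 403]
 [699 681 491 141 181 177 263 420 458 403 579 727 659 380]
 [714 724 640 143 187 209 274 420 486 416 337 432 420 396]
 [426 436 394 231 180 185 266 415 488 423 318 400 398 396]
 [396 403 404 351 170 175 231 384 490 414 294 406 400 400]
 [394 399 407 372 250 163 224 385 489 414 288 407 399 398]
 [396 397 402 410 367 263 303 415 493 410 288 401 388 379]
 [388 397 390 391 394 381 387 444 498 405 277 389 534 702]
 [366 370 369 537 646 372 386 378 366 326 281 537 698 694]
 [700 698 697 696 702 697 702 705 706 705 700 699 696 690]
 [705 695 693 692 691 693 694 697 701 700 697 698 698 698]]
(np.float64(202.72908554985088), np.float64(217.59555669136176))
(np.float64(201.11006252518519), np.float64(217.54513552238961))
```

>>> {"name": "apply_moves", "arguments": {"rows": [{"hand":0.41,"delta_pos":[0,0,-3.2],"yaw":0.0008},{"hand":0.41,"delta_pos":[0,0,-3.2],"yaw":0.0008},{"hand":0.41,"delta_pos":[8,0,-3.2],"yaw":0.0008},{"hand":0.41,"delta_pos":[16,0,-3.2],"yaw":0.0008},{"hand":0.41,"delta_pos":[22,0,-3.2],"yaw":0.0008},{"hand":0.41,"delta_pos":[26,0,-3.2],"yaw":0.0008},{"hand":0.41,"delta_pos":[29,0,-3.2],"yaw":0.0008},{"hand":0.41,"delta_pos":[32,0,-3.2],"yaw":0.0008},{"hand":0.41,"delta_pos":[36,0,-3.2],"yaw":0.0008},{"hand":0.41,"delta_pos":[40,0,-3.2],"yaw":0.0008},{"hand":0.41,"delta_pos":[44,0,-3.2],"yaw":0.0008},{"hand":0.41,"delta_pos":[44,0,-3.2],"yaw":0.0008}]}}

```text
clock: 13.43
position: [517.4, -10.9, 39.2]
ee_rot: [0.758, -0.652, 0.0, 0.0]
contact_force: [0.8, 0.2, 0.4]
gripper_width: 60.3
grasp_force: 0.0
```

```bash
python3 w.py -9 -40 39.3; cat > m.py <<'E'
from h import *
np.set_printoptions(precision=1,suppress=True)
im=imaging.get_image('side'); g=cv2.cvtColor(im['pixels'],cv2.COLOR_RGB2GRAY)
# line & plate leading edge sampled along ledge-y profiles at top z=56
prof=np.arange(-230,20,0.5)
for x in(-44,-35,-25,-10,0,10,20,25):
    uv=np.array([proj(im,[*Lw(x,y),56])for y in prof],np.float32)
    v=cv2.remap(g,uv[:,1].reshape(1,-1),uv[:,0].reshape(1,-1),cv2.INTER_LINEAR)[0].astype(int)
    b=cv2.GaussianBlur(v[None].astype(np.float32),(1,1),0)[0]
    pk=[(float(prof[i]),int(v[i]-(v[i-8]+v[i+8])/2)) for i in range(8,len(v)-8) if v[i]==v[i-6:i+7].max() and min(v[i]-v[i-8],v[i]-v[i+8])>15]
    print(x,pk, 'edges',[float(prof[i]) for i in range(3,len(v)-3) if abs(v[i+3]-v[i-3])>60 and abs(v[i+3]-v[i-3])==max(abs(v[j+3]-v[j-3]) for j in range(max(3,i-5),min(len(v)-3,i+6)))])
E
python3 m.py
```

```text
13.4333 [517.43 -10.94  39.21] ledge [-9.03 48.46] a -0.0007739580207177799 F [0.82 0.19 0.42] 60.32371353206909
delta [88.46 -0.1  -0.09]
-44 [(-41.0, 65)] edges [-189.0]
-35 [(-39.0, 54)] edges [-93.0, -92.5]
-25 [(-184.0, 22), (-183.5, 18), (-39.5, 27)] edges [-92.5, -91.5]
-10 [(-39.0, 29)] edges [-189.5, -92.0]
0 [(-41.0, 53), (-40.5, 52)] edges [-189.5, -91.5, -91.0]
10 [(-39.0, 47)] edges [-90.5]
20 [(-39.5, 26), (-39.0, 27)] edges [-172.0]
25 [(-39.0, 46), (-38.5, 47)] edges [-172.0]
```

>>> {"name": "apply_moves", "arguments": {"rows": [{"hand":0.41,"delta_pos":[3,0,0],"yaw":-0.0008},{"hand":0.41,"delta_pos":[7,0,0],"yaw":-0.0008},{"hand":0.41,"delta_pos":[11,0,0],"yaw":-0.0008},{"hand":0.41,"delta_pos":[15,0,0],"yaw":-0.0008},{"hand":0.41,"delta_pos":[19,0,0],"yaw":-0.0008},{"hand":0.41,"delta_pos":[23,0,0],"yaw":-0.0008},{"hand":0.41,"delta_pos":[27,0,0],"yaw":-0.0008},{"hand":0.41,"delta_pos":[31,0,0],"yaw":-0.0008},{"hand":0.41,"delta_pos":[35,0,0],"yaw":-0.0008},{"hand":0.41,"delta_pos":[38,0,0],"yaw":-0.0008},{"hand":0.41,"delta_pos":[40,0,0],"yaw":-0.0008},{"hand":0.41,"delta_pos":[40,0,0],"yaw":-0.0008}]}}

```text
clock: 14.48
position: [523.4, -50.4, 39.2]
ee_rot: [0.758, -0.652, 0.0, 0.0]
contact_force: [0.4, 0.2, 0.9]
gripper_width: 60.3
grasp_force: 0.0
```

>>> {"name": "apply_moves", "arguments": {"rows": [{"hand":0.41,"delta_pos":[3,0,0],"yaw":0},{"hand":0.41,"delta_pos":[7,0,0],"yaw":0},{"hand":0.41,"delta_pos":[11,0,0],"yaw":0},{"hand":0.41,"delta_pos":[15,0,0],"yaw":0},{"hand":0.41,"delta_pos":[19,0,0],"yaw":0},{"hand":0.41,"delta_pos":[23,0,0],"yaw":0},{"hand":0.41,"delta_pos":[27,0,0],"yaw":0},{"hand":0.41,"delta_pos":[31,0,0],"yaw":0},{"hand":0.41,"delta_pos":[35,0,0],"yaw":0},{"hand":0.41,"delta_pos":[38,0,0],"yaw":0},{"hand":0.41,"delta_pos":[40,0,0],"yaw":0},{"hand":0.41,"delta_pos":[40,0,0],"yaw":0}]}}

```text
clock: 15.48
position: [529.4, -89.9, 39.2]
ee_rot: [0.758, -0.652, 0.0, 0.0]
contact_force: [0.1, 0.1, 0.1]
gripper_width: 60.4
grasp_force: 0.0
```

```bash
python3 w.py -9 -60 39.3; python3 m.py; python3 - <<'E'
from h import *
im=imaging.get_image('side'); g=cv2.cvtColor(im['pixels'],cv2.COLOR_RGB2GRAY)
prof=np.arange(-165,-135,1.)
for x in(-62,-59,60,68):
    uv=np.array([proj(im,[*Lw(x,y),50])for y in prof],np.float32)
    print(x,cv2.remap(g,uv[:,1].reshape(1,-1),uv[:,0].reshape(1,-1),cv2.INTER_LINEAR)[0])
for n in('plate_line','ledge_end','plate'):
    for r in nets.pinpoint('side',n)[:3]: print(n,r['score'],wL(onz(im,r['location'],50)))
E
```

```text
15.4833 [529.36 -89.91  39.19] ledge [ -9.04 -31.41] a 4.307275820769618e-05 F [0.08 0.1  0.14] 60.403113848036305
delta [28.59 -0.04 -0.11]
-44 [(-184.5, 26), (-184.0, 23), (-120.0, 37), (-119.5, 37)] edges [-189.0, 13.0]
-35 [(-184.5, 26), (-184.0, 23), (-183.5, 19), (-121.5, 75), (-121.0, 76)] edges [-119.0, -118.5]
-25 [(-184.0, 23), (-183.5, 20), (-120.5, 99), (-33.5, 24)] edges [-123.0, -119.0]
-10 [(-121.5, 59)] edges [-189.5]
0 [(-120.5, 77)] edges [-189.5, -119.0]
10 [(-119.5, 84)] edges [-121.5, -118.0, -117.5, -117.0]
20 [(-171.5, 37), (-171.0, 34), (-118.5, 79)] edges [-117.0]
25 [(-170.0, 51), (-120.5, 64)] edges []
-62 [137 141 145 154 163 171 177 178 178 179 180 182 184 186 194 206 220 234
 236 236 236 235 235 234 234 234 234 234 234 234]
-59 [140 141 149 158 168 178 178 178 178 179 179 179 180 183 188 195 204 215
 224 230 234 233 233 233 233 232 232 232 232 232]
60 [ 59  76  97 120 142 160 172 181 182 183 185 186 186 187 188 190 201 214
 224 235 238 237 235 235 234 234 234 234 234 234]
68 [ 58  82 112 145 178 186 184 183 181 181 183 184 186 189 195 202 210 220
 227 232 235 236 235 234 234 233 234 234 234 234]
plate_line 0.82 [  -8.56568789 -132.24243925]
plate_line 0.58 [-192.09120392 -253.19344383]
plate_line 0.37 [109.86905495 107.09154392]
ledge_end 0.83 [  -1.93856493 -134.90743368]
plate 0.95 [  -5.25002274 -100.57058245]
plate 0.73 [-185.06767673 -239.6915942 ]
plate 0.59 [90.59957611 75.684334  ]
```

>>> {"name": "apply_moves", "arguments": {"rows": [{"hand":0.41,"delta_pos":[3,0,0],"yaw":0},{"hand":0.41,"delta_pos":[6,0,0],"yaw":0},{"hand":0.41,"delta_pos":[9,0,0],"yaw":0},{"hand":0.41,"delta_pos":[12,0,0],"yaw":0},{"hand":0.41,"delta_pos":[15,0,0],"yaw":0},{"hand":0.41,"delta_pos":[18,0,0],"yaw":0},{"hand":0.41,"delta_pos":[20,0,0],"yaw":0},{"hand":0.41,"delta_pos":[22,0,0],"yaw":0},{"hand":0.41,"delta_pos":[23,0,0],"yaw":0},{"hand":0.41,"delta_pos":[23,0,0],"yaw":0}]}}

```text
clock: 16.57
position: [532.8, -112.5, 39.2]
ee_rot: [0.758, -0.652, 0.0, 0.0]
contact_force: [0.8, -0.4, -0.6]
gripper_width: 60.1
grasp_force: 0.0
```

>>> {"name": "apply_moves", "arguments": {"rows": [{"hand":0.41,"delta_pos":[-10,0,0],"yaw":0},{"hand":0.41,"delta_pos":[-30,0,-10],"yaw":0},{"hand":0.41,"delta_pos":[-60,0,-30],"yaw":0},{"hand":0.41,"delta_pos":[-100,0,-50],"yaw":0},{"hand":0.41,"delta_pos":[-140,0,-60],"yaw":0},{"hand":0.41,"delta_pos":[-180,0,-60],"yaw":0},{"hand":0.41,"delta_pos":[-200,0,-60],"yaw":0},{"hand":0.41,"delta_pos":[-200,0,-60],"yaw":0},{"hand":0.41,"delta_pos":[-200,0,-60],"yaw":0}]}}

```text
clock: 17.32
position: [502.3, 87.2, 99.4]
ee_rot: [0.759, -0.651, 0.0, -0.0]
contact_force: [0.7, -0.7, -0.1]
gripper_width: 60.2
grasp_force: 0.0
```

```bash
python3 w.py -9 0 39.3; python3 m.py; python3 - <<'E'
from h import *
s=imaging.get_image('side')['pixels'][190:270,215:330,::-1]; im=imaging.get_image('top'); t=im['pixels'][130:235,235:350,::-1]
cv2.imwrite('pics/f1.png',np.hstack([cv2.resize(s,(400,278),interpolation=cv2.INTER_CUBIC)[:278],np.zeros((278,1,3),np.uint8),cv2.resize(t,(304,278),interpolation=cv2.INTER_CUBIC)]))
g=cv2.cvtColor(im['pixels'],cv2.COLOR_RGB2GRAY); prof=np.arange(-200,-90,1.)
for x,z in((-61,50),(65,50),(-40,56),(-25,56),(-10,56),(5,56),(20,56),(28,56)):
    uv=np.array([proj(im,[*Lw(x,y),z])for y in prof],np.float32)
    v=cv2.remap(g,uv[:,1].reshape(1,-1),uv[:,0].reshape(1,-1),cv2.INTER_LINEAR)[0].astype(int); print(x,z,list(v[5:75]))
E
```

```text
17.3167 [502.27  87.22  99.36] ledge [ -9.35 147.78] a 0.0037607637720744602 F [ 0.66 -0.69 -0.1 ] 60.24877726905725
delta [147.78   0.21  60.06]
-44 [(-142.5, 70)] edges [-63.5]
-35 [(-141.5, 61)] edges []
-25 [(-143.0, 38), (-142.5, 38)] edges [-63.5]
-10 [(-142.0, 70)] edges [-64.0]
0 [(-141.5, 68)] edges [-140.0, -64.0]
10 [(-143.0, 45)] edges []
20 [(-144.0, 68)] edges []
25 [(-141.5, 82)] edges [-144.0, -140.0]
-61 50 [np.int64(52), np.int64(53), np.int64(55), np.int64(56), np.int64(57), np.int64(57), np.int64(56), np.int64(55), np.int64(54), np.int64(54), np.int64(52), np.int64(51), np.int64(54), np.int64(57), np.int64(57), np.int64(56), np.int64(55), np.int64(54), np.int64(54), np.int64(54), np.int64(55), np.int64(56), np.int64(56), np.int64(56), np.int64(56), np.int64(57), np.int64(57), np.int64(58), np.int64(59), np.int64(60), np.int64(60), np.int64(59), np.int64(57), np.int64(57), np.int64(57), np.int64(57), np.int64(57), np.int64(57), np.int64(58), np.int64(57), np.int64(55), np.int64(54), np.int64(53), np.int64(69), np.int64(87), np.int64(130), np.int64(184), np.int64(20
[... 6926 characters left out ...]
nt64(116), np.int64(116), np.int64(116), np.int64(117), np.int64(117), np.int64(116), np.int64(116), np.int64(117), np.int64(117), np.int64(117), np.int64(117), np.int64(116), np.int64(116), np.int64(117), np.int64(116), np.int64(117), np.int64(118), np.int64(117), np.int64(115), np.int64(115), np.int64(115), np.int64(116), np.int64(117), np.int64(127), np.int64(142), np.int64(158), np.int64(173), np.int64(173), np.int64(158), np.int64(143), np.int64(129), np.int64(118), np.int64(118), np.int64(118), np.int64(119), np.int64(118), np.int64(118), np.int64(117), np.int64(118), np.int64(119), np.int64(119), np.int64(118), np.int64(118), np.int64(119), np.int64(118), np.int64(117), np.int64(118)]
```

View pics/f1.png

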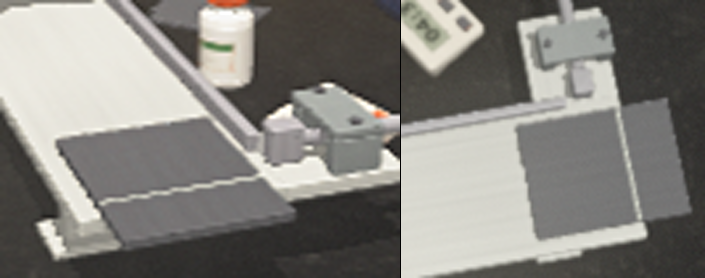

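The last picture shows the stop fully back with its block beyond the fence line. The plate is square, and its white line (right half, col 628) is about 4–5 mm short of the ledge's end edge. I'll return for a last small push.

```bash
python3 - <<'E'
from h import *
print(wL([532.8,-112.5]))
E
python3 w.py -9 -30 39.3; python3 w.py -9 -59 39.3
```

```text
[ -9.01011415 -54.26285878]
17.4667 [502.51  85.04  99.01] ledge [ -9.44 145.58] a -0.00013790852559636413 F [-0.04 -0.61  0.2 ] 60.410130260548215
delta [175.58  -0.46  59.71]
17.4667 [502.51  85.04  99.01] ledge [ -9.44 145.58] a -0.00013790852559636413 F [-0.04 -0.61  0.2 ] 60.410130260548215
delta [204.58  -0.46  59.71]
```

>>> {"name": "apply_moves", "arguments": {"rows": [{"hand":0.41,"delta_pos":[40,-0.5,0],"yaw":0},{"hand":0.41,"delta_pos":[80,-0.5,5],"yaw":0},{"hand":0.41,"delta_pos":[115,-0.5,20],"yaw":0},{"hand":0.41,"delta_pos":[145,-0.5,40],"yaw":0},{"hand":0.41,"delta_pos":[160,-0.5,54],"yaw":0},{"hand":0.41,"delta_pos":[170,-0.5,59.7],"yaw":0},{"hand":0.41,"delta_pos":[175,-0.5,59.7],"yaw":0},{"hand":0.41,"delta_pos":[175,-0.5,59.7],"yaw":0},{"hand":0.41,"delta_pos":[182,-0.5,59.7],"yaw":0},{"hand":0.41,"delta_pos":[188,-0.5,59.7],"yaw":0},{"hand":0.41,"delta_pos":[193,-0.5,59.7],"yaw":0},{"hand":0.41,"delta_pos":[196,-0.5,59.7],"yaw":0}]}}

```text
clock: 18.47
position: [533.1, -108.2, 40.1]
ee_rot: [0.758, -0.652, 0.0, -0.0]
contact_force: [-0.3, -0.5, 0.6]
gripper_width: 60.0
grasp_force: 0.0
```

```bash
python3 w.py -9 -59.1 39.3
```

```text
18.4667 [ 533.14 -108.19   40.14] ledge [ -8.03 -50.05] a 0.0010429217782819133 F [-0.3  -0.53  0.63] 60.040759149862104
delta [9.04 0.98 0.84]
```

>>> {"name": "apply_moves", "arguments": {"rows": [{"hand":0.41,"delta_pos":[3,0,0.5],"yaw":0},{"hand":0.41,"delta_pos":[5,0,0.5],"yaw":0},{"hand":0.41,"delta_pos":[6,0,0.5],"yaw":0},{"hand":0.41,"delta_pos":[6,0,0.5],"yaw":0},{"hand":0.41,"delta_pos":[6,0,0.5],"yaw":0}]}}

```text
clock: 18.88
position: [533.6, -114.0, 39.0]
ee_rot: [0.758, -0.652, 0.0, 0.0]
contact_force: [-1.4, 0.4, 0.7]
gripper_width: 60.4
grasp_force: 0.0
```

```bash
python3 w.py -9 -59.1 39.3
```

```text
18.8833 [ 533.56 -114.04   38.99] ledge [ -8.48 -55.89] a 0.0006094540921721681 F [-1.39  0.37  0.74] 60.35579735211807
delta [ 3.2   0.52 -0.31]
```

>>> {"name": "apply_moves", "arguments": {"rows": [{"hand":0.41,"delta_pos":[1.5,0,0],"yaw":0},{"hand":0.41,"delta_pos":[2.5,0,0],"yaw":0},{"hand":0.41,"delta_pos":[3.1,0,0],"yaw":0},{"hand":0.41,"delta_pos":[3.1,0,0],"yaw":0},{"hand":0.41,"delta_pos":[3.1,0,0],"yaw":0}]}}

```text
clock: 19.3
position: [534.0, -117.2, 39.0]
ee_rot: [0.758, -0.652, -0.0, 0.0]
contact_force: [-0.8, 1.0, -0.1]
gripper_width: 60.3
grasp_force: 0.3
```

```bash
python3 w.py -9 -59.1 39.3
```

```text
19.3 [ 533.99 -117.16   38.99] ledge [ -8.53 -59.04] a 0.000530909041111638 F [-0.82  1.04 -0.12] 60.34774945957029
delta [ 0.05  0.47 -0.31]
```

>>> {"name": "apply_moves", "arguments": {"rows": [{"hand":0.41,"delta_pos":[-10,0,0],"yaw":0},{"hand":0.41,"delta_pos":[-30,0,-10],"yaw":0},{"hand":0.41,"delta_pos":[-60,0,-30],"yaw":0},{"hand":0.41,"delta_pos":[-100,0,-50],"yaw":0},{"hand":0.41,"delta_pos":[-140,0,-60],"yaw":0},{"hand":0.41,"delta_pos":[-180,0,-60],"yaw":0},{"hand":0.41,"delta_pos":[-205,0,-60],"yaw":0},{"hand":0.41,"delta_pos":[-205,0,-60],"yaw":0},{"hand":0.41,"delta_pos":[-205,0,-60],"yaw":0},{"hand":0.41,"delta_pos":[-205,0,-60],"yaw":0}]}}

```text
clock: 20.13
position: [502.9, 85.7, 98.9]
ee_rot: [0.758, -0.652, -0.0, 0.0]
contact_force: [0.6, 0.3, -0.1]
gripper_width: 60.1
grasp_force: 0.0
```

```bash
cat > t.py <<'E'
from h import *
ims=[imaging.get_image('top') for _ in range(5)]; im=ims[0]
g=np.mean([cv2.cvtColor(i['pixels'],cv2.COLOR_RGB2GRAY).astype(np.float32) for i in ims],0).astype(np.float32)
prof=np.arange(-205,-60,.25)
def P(x,z):
    uv=np.array([proj(im,[*Lw(x,y),z])for y in prof],np.float32); return cv2.remap(g,uv[:,1].reshape(1,-1),uv[:,0].reshape(1,-1),cv2.INTER_LINEAR)[0]
def cross(v,lo,hi,lev):
    i=[k for k in range(len(v)-1) if lo<prof[k]<hi and (v[k]-lev)*(v[k+1]-lev)<=0 and v[k]!=v[k+1]]; return prof[i[0]] if i else np.nan
print('edge',[cross(P(x,50),-160,-140,137) for x in(-63,-60,-58,53,56,70)])
E=[];xs=range(-48,32,3)
for x in xs:
    v=P(x,56); m=(prof>-158)&(prof<-138); w=np.clip(v[m]-125,0,None); E.append(((w*prof[m]).sum()/w.sum(),cross(v,-200,-180,85),cross(v,-80,-62,165)))
E=np.array(E); print('line,lead,trail',np.nanmedian(E,0),'slopes',[np.polyfit(np.array(xs)[~np.isnan(e)],e[~np.isnan(e)],1)[0] for e in E.T])
E
python3 t.py; python3 m.py
```

```text
edge [np.float64(-149.75), np.float64(-150.0), np.float64(-149.75), np.float64(-150.25), np.float64(-149.75), np.float64(-149.75)]
line,lead,trail [-150.33296182 -190.5         -69.25      ] slopes [np.float64(-0.00013587314798977414), np.float64(0.00462962962962883), np.float64(0.0031033781033773587)]
-44 [(-146.5, 66)] edges []
-35 [(-148.5, 41)] edges []
-25 [(-149.0, 79)] edges [-150.5, -146.5, -68.5]
-10 [(-146.5, 58)] edges []
0 [(-148.5, 45), (-148.0, 45)] edges [-69.0, -68.5]
10 [(-149.0, 69), (-148.5, 68)] edges [-146.5]
20 [(-148.5, 77), (-148.0, 78)] edges [-150.0, -146.0]
25 [(-146.0, 59)] edges []
```

```bash
python3 -c "
from h import *
print(workorder.job_done())"
```

```text
the job is handed in; nothing more can be done
None
```

The job is handed in at about 20 s. The stop is fully back, pushed until it would move no further. The plate is square on the ledge, with its white line within about 1 mm of the open end edge. I did not re-measure the bystanders, but no unexpected contact forces showed.

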